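# Push the battery box into its docking bay and bar it

### The arm

A 6-joint arm with a two-finger parallel gripper is mounted at the origin on a cart in front of the work surface, level with it; the furniture and walls round the work are solid. World frame = base frame: x ahead of the robot, y to its left, z up, the work surface at z = 0. Lengths are in m, angles in degrees, forces in N, time in s.
With the tool pointing down it reaches from about 0.4 to 0.825 m from the base axis. Payload 7 kg.
Tool frame: the origin (TCP) lies on the centre line of the jaws, within the pads' length; the fingertips stand 22 mm ahead of it and the grasp point (between the pads) lies 3 mm ahead of it; z points along the fingers, y is the line along which they close (so a half turn about z gives the same grasp; the last joint's range is limited). The gripper opens to 88 mm and grips with 3 to 60 N. Pads are 19 mm wide; open, the fingers measure 130 mm over their backs; the gripper's body (78 mm by 193 mm) begins 47 mm behind the grasp point.
Start: joints at [81.538, 20.546, 0.682, 0, -70.136, -16.507], TCP at [0.285, 0.612, 0.249] pointing down, gripper open.
Joint ranges: [-176.03, 176.03], [-82.01, 121.73], [-58.28, 71.71], [-173.87, 95.51], [-174.79, -0.11], [-173.66, 173.66]. Speed limits (degrees/s): [136.94, 136.94, 172.46, 180, 180, 180].

### API

Orientations are given as [roll, pitch, yaw] about the fixed x, y, z axes, in that order (R = Rz(yaw) Ry(pitch) Rx(roll)).
In Python, from plant import get_state, cams, r gives the robot as it stands.
- The arm moves only by the tool apply_moves, never from a script. Its argument "targets" is a list of rows, each an object with "dp": the shift along the world's x, y, z in m, a list of three; "yaw": the turn about the world's z in degrees. In form: [{"dp": [x, y, z], "yaw": yaw}, ...]. A call has 1 to 20 rows; each row is the pose to reach, as a shift and turn from the pose commanded when the call began; what a row does not reach only later rows make up. A row lasts 1/12 s, in which the tool goes at most 41.7 mm and 7.16 degrees, less where a joint would pass 70% of its speed; a pose out of reach is approached as far as the arm can. A call with a gripper value outside its range is refused whole. "grip" is the gripper command: -1 is fully open, 1 is shut, values between are in proportion, set as the call begins (left out, the last holds). The fingers move at their own pace and stop on an object; "squeeze" is the grip in N (left out, the last holds). Time passes only in rows, so rows that repeat a pose let the fingers close. It gives the time, the measured TCP pose, the force, the opening and the grip force at its end, in the units of the state.
- get_state(): the state, without advancing time (a new reading comes with each control period).
- cams.capture(name): name is "scene" or "top" or "wrist"; returns a dict with "image" (480x640x3 uint8, red, green, blue), "range_z" (480x640 float32, m along the optical axis (not along the pixel's ray), 0 where there is no reading), "fx", "fy", "cx", "cy" (pixels), "R" (3x3) and "t" (3): a world point X has camera coordinates R X + t; the wrist camera has in their place "T_tool_cam" (4x4, takes a point from camera to tool coordinates, whose origin is the TCP and whose axes are the flange's). Camera axes: x right, y down, z forward; pixel columns grow to the right and rows downward; lengths in m; the calibration is good to about 2 mm. A picture is of the moment at which its call begins: read the wrist's pose just before it.
- r.close_job(): hands the job in; it is judged then, once.
The state is a dict: "time_s": time; "joints": joint angles; "qd": joint speeds; "joint_torque": joint torques, N m; "tcp_pos": TCP position; "eef_rot": TCP orientation; "contact_force": force on the tool from outside, world axes, zero at the start; "moment": the same for the moment, N m; "gripper_width": finger opening in m; "gripper_force": force on a finger pad.
Only numpy, scipy, OpenCV 4.12 (cv2) and the standard library are available. Lean on these libraries where they do the work, as an engineer would, in place of code of your own. Each camera call takes 0.05 s, during which the arm holds its last target. There are 200 camera calls.

### The job

Push the heavy battery box across the counter into its docking bay until it is fully home against the back stop. Push it low, near its base, so that it slides and does not tip; do not lift it. Then, with a fingertip, push the yellow keeper bar all the way across behind the box, and leave everything else on the counter where it stands.

Things in the scene. Friction and masses are not known exactly. Their poses are not given: they have to be found in the camera images.
- battery_box: Loose grey battery box, black lid, two round terminals on top. 74 mm deep (its x), 130 wide (y), 76 high; 0.65 to 0.92 kg. Rubber base grips the counter (friction 0.9 to 1.3), the smooth case is slippery (0.15): pushed higher than about 30 mm above the counter it may tip. Origin: centre of underside. x axis points ahead, toward the bay; push on the flat near face at x = -37 mm.
- bay: Aluminium docking bay fixed to the counter: back stop 40 mm high, two side rails 25 mm high, no floor plate. Origin: on the counter, where the box's origin is when fully home; x into the bay, y left. Back stop's face at x = +37 mm; rails' inner faces at y = +-73 mm (8 mm play each side); their near ends flare outward from x = -50 to -85 mm (mouth about 190 mm wide there).
- keeper (a joint): Yellow keeper bar, turns level about an upright pivot at the bay's near right corner (bay x = -51, y = -104 mm). 0 = closed at its end stop: points along bay +y across the mouth, 8 mm clear of a box that is home. Grows as it opens, counterclockwise from above; at pi/2 it points to bay -x; at most 2.5. Starts open; stays where left; about 1 N at its end turns it.
- keeper_end (a point): Point on the middle line of the yellow keeper bar near its free end, 100 mm from the pivot, 55 mm above the counter. The bar is 12 mm wide and 14 mm high (z from 48 to 62 mm); it ends in an upright black round nose of 15 mm diameter, 26 mm high, 115 mm from the pivot.
- screw_pot: Bystander, not to be moved: open aluminium pot of screws, 47 mm wide, 21 mm high, standing to the left of the battery box's path. Origin: underside
- propanol_bottle: Bystander, not to be moved: white dropper bottle with a red cap, 40 mm thick, 95 mm high, beside the right-hand rail of the bay. Origin: underside
- oil_bottle: Bystander, not to be moved: white dropper bottle with a black cap, 30 mm thick, 76 mm high, at the left of the counter. Origin: underside
- fibre_cleaner: Bystander, not to be moved: blue fibre cleaner, 34 x 90 x 30 mm, at the left of the counter. Origin: underside
- power_sensor: Bystander, not to be moved: black sensor puck, 51 mm wide, 18 mm high, with a short stub, at the right of the counter. Origin: underside
- vial: Bystander, not to be moved: small glass vial with a white cap, 17 mm thick, 54 mm high, at the right of the counter. Origin: underside
Not all that is in view belongs to the job. There is more than one size of the battery_box; the one meant has the size given above.

How it is judged (in metres and radians):
On the way, in this order (a step that is already met when the one before it is completed fails the run):
1. the battery box stands fully home in the bay (x of battery_box in the frame of bay between -0.006 and 0.006 m and y of battery_box in the frame of bay between -0.014 and 0.014 m and angle between the x axis of battery_box and the x axis of bay, either way round below 0.12 rad and angle between battery_box's own z axis and vertical below 0.05 rad and height (world z) of battery_box below 0.006 m), for 0.2 s.
2. then the keeper bar is closed behind it (value of joint keeper below 0.12 rad), for 0.2 s.
At the end, for the whole second after the job is handed in: The battery box stands flat and at rest in the bay, within 6 mm of the back stop and square to it, and the keeper bar is closed behind it to within 0.12 rad (all of step 1 and value of joint keeper below 0.12 rad and linear speed of battery_box below 0.01 m/s); the robot touches nothing.
It fails at once if the battery box tips by more than 0.14 rad (8 degrees) (angle between battery_box's own z axis and vertical above 0.14 rad).
It fails at once if the battery box is lifted off the counter (height (world z) of battery_box above 0.012 m).
It fails at once if a bystander is moved by more than 15 mm (distance of any of screw_pot, propanol_bottle, oil_bottle, fibre_cleaner, power_sensor, vial from where it was at the start of the episode above 0.015 m).
It also fails if it takes over 54 s, if anything falls off the work surface, if the arm or the gripper's body presses on something with over 40 N, if the wrist force passes 120 N, or if a joint passes its speed limit or range.

## Working session

There is one attempt and no reset: what is moved stays moved. The work goes in short steps, Python scripts to look and compute and a tool call to move; the robot and the scene stay as the last step left them, time stands still between calls to the robot, and variables do not carry over. Pictures are saved under pics/ and viewed, at most 10 in all, crops included, and the job is handed in when it is done.

Besides the shell and the picture viewer there is one more tool, called after ">>>" as name(argument=value, ...) on one line, values as JSON. apply_moves: Moves the arm, as the interface text tells. Its arguments: {"type":"object","properties":{"targets":{"type":"array","items":{"type":"object","properties":{"dp":{"type":"array","items":{"type":"number"}},"yaw":{"type":"number"}}}},"grip":{"type":"number"},"squeeze":{"type":"number"}},"required":["targets"]}

```bash
ls; mkdir -p pics
python3 - <<'E'
from plant import get_state,cams,r
import cv2,numpy as np
print(get_state())
for n in ("top","scene"):
    c=cams.capture(n); cv2.imwrite(f"pics/{n}0.png",c["image"][...,::-1]); np.savez(f"{n}0.npz",**c)
    print(n,c["fx"],c["cx"],c["cy"],c["R"],c["t"])
E
```

```text
pics
{'time_s': 0.0, 'joints': array([ 8.15381972e+01,  2.05912717e+01,  6.35656295e-01, -1.93334843e-02,
       -7.01345724e+01, -1.65061818e+01]), 'qd': array([ 0.07984791, -0.01979431, -0.04671578,  0.01334334,  0.02928322,
       -0.05540845]), 'joint_torque': array([-3.92526545e-04, -5.82717705e+01,  2.93058264e+01,  6.99741304e+00,
        6.99909084e-03, -1.47222440e-04]), 'tcp_pos': array([0.28477165, 0.61151653, 0.24764126]), 'eef_rot': array([ 1.79908365e+02, -8.20059465e-03, -2.49745621e+01]), 'contact_force': array([ 0.50224532,  0.53061918, -0.59770434]), 'moment': array([-0.00448893,  0.07220975,  0.00256153]), 'gripper_force': 0.0, 'gripper_width': 0.08792620419060379}
top 539.085542520901 321.74302071930737 231.42963335879665 [[ 0.00593383 -0.99989112 -0.01351087]
 [-0.99111471 -0.00408532 -0.13294712]
 [ 0.13287744  0.01417971 -0.99103104]] [-0.02521421  0.61747232  1.42994287]
scene 622.0129891252609 327.54216833557945 249.00718521398326 [[ 0.7295676  -0.68389816  0.00379784]
 [-0.48578371 -0.52211628 -0.70100554]
 [ 0.48139931  0.50958601 -0.71314571]] [-0.46173492  0.31377986  1.15874039]
```

View pics/top0.png

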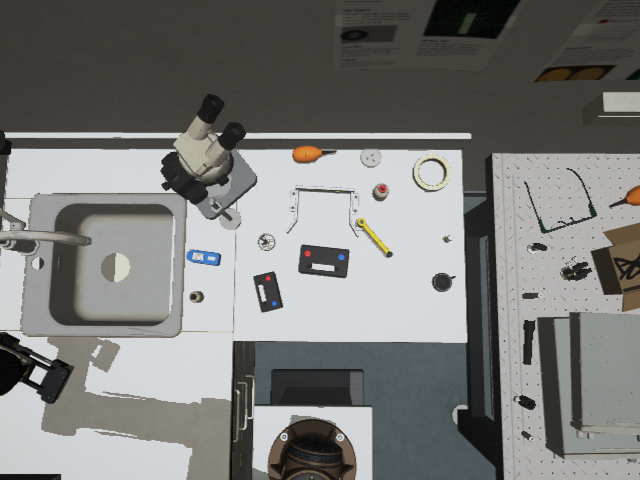

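View pics/scene0.png

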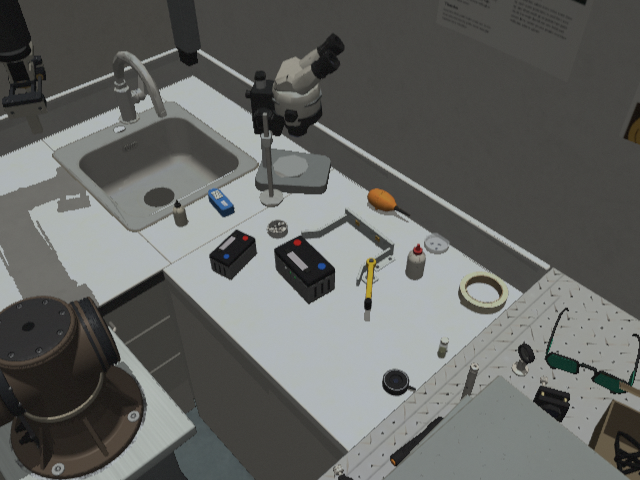

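The top view shows the battery box at about (324,261), the smaller decoy at (268,291), and the bay at (325,205). The keeper runs from its pivot at about (360,222) to its nose at (390,254). The screw pot is at (266,242) and the red-capped bottle at (381,190). The scene view agrees with this.

```bash
cat > h.py <<'E'
import numpy as np,cv2
def cloud(c):
    v,u=np.mgrid[:480,:640]; z=c["range_z"]
    P=np.stack([(u-c["cx"])/c["fx"]*z,(v-c["cy"])/c["fy"]*z,z],-1)
    return (P-c["t"])@c["R"]
def proj(c,X):
    p=c["R"]@np.asarray(X)+c["t"]; return p[0]/p[2]*c["fx"]+c["cx"],p[1]/p[2]*c["fy"]+c["cy"]
E
python3 - <<'E'
from h import *
m={}
for n in("top","scene"):
    c=np.load(n+"0.npz"); W=cloud(c); im=c["image"].astype(int)
    m[n]=W,im,c["range_z"]>0
W,im,ok=m["top"]
for p in [(261,324),(291,268),(242,266),(190,381),(205,300),(187,325),(222,360),(254,390),(300,350)]: print(p,W[p].round(3))
for n in m:
    W,im,ok=m[n]; X,Y,Z=W[...,0],W[...,1],W[...,2]
    reg=ok&(X>.35)&(X<.85)&(Y<.3)&(Y>-.3)
    # boxes
    lid=(reg&(Z>.066)&(Z<.09)&(im.max(-1)<80)).astype(np.uint8)
    k,l,s,ce=cv2.connectedComponentsWithStats(lid)
    for i in range(1,k):
        if s[i,4]>150:
            q=W[l==i]; print(n,"box",cv2.minAreaRect(q[:,:2].astype(np.float32)*1000),q[:,2].mean(),s[i])
    ye=reg&(im[...,0]>120)&(im[...,1]>100)&(im[...,2]<70)&(Z>.04)&(Z<.08)
    q=W[ye]; print(n,"keeper",ye.sum(),cv2.minAreaRect(q[:,:2].astype(np.float32)*1000),q[:,2].mean())
    print(cv2.fitLine(q[:,:2].astype(np.float32),cv2.DIST_HUBER,0,.01,.01).ravel())
# ortho map
S=1000; H=np.zeros((420,500,3),np.uint8)
# x .45..0.87 ; y .25..-.25
W,im,ok=m["scene"]
for n,col in(("top",None),("scene",None)):
    W,im,ok=m[n]
    sel=ok&(W[...,2]>.012)&(W[...,2]<.11)
    q=W[sel]; r=((.87-q[:,0])*1000).astype(int); cc=((.25-q[:,1])*1000).astype(int)
    g=(r>=1)&(r<419)&(cc>=1)&(cc<499)
    colr=cv2.applyColorMap((q[:,2]*2500).clip(0,255).astype(np.uint8),cv2.COLORMAP_JET)[:,0]
    for a,b,k in zip(r[g],cc[g],colr[g]): cv2.circle(H,(int(b),int(a)),1,k.tolist(),-1) if n=="top" else H.__setitem__((a,b),k)
for i in range(0,500,50):
    cv2.putText(H,str(250-i),(i,415),0,.35,(255,255,255),1); H[::5,i]=90
for i in range(0,420,50): cv2.putText(H,str(870-i),(0,i+10),0,.35,(255,255,255),1); H[i,::5]=90
cv2.imwrite("pics/ortho.png",cv2.resize(H,(714,600)))
E
```

```text
(261, 324) [ 0.534 -0.029  0.075]
(291, 268) [0.455 0.12  0.059]
(242, 266) [0.59  0.132 0.021]
(190, 381) [ 0.725 -0.181  0.08 ]
(205, 300) [ 0.698  0.04  -0.001]
(187, 325) [ 0.743 -0.03   0.035]
(222, 360) [ 0.64  -0.125  0.066]
(254, 390) [ 0.554 -0.204  0.072]
(300, 350) [ 0.433 -0.1    0.001]
top box ((536.0166015625, -28.056198120117188), (127.09487915039062, 73.87063598632812), 83.85065460205078) 0.07243358298595141 [ 299  245   50   32 1067]
top keeper 363 ((716.3126831054688, -86.34245300292969), (380.71795654296875, 57.23410415649414), 42.131046295166016) 0.054327681080548626
[ 0.77877176  0.6273074   0.69055575 -0.09053242]
scene box ((533.4017944335938, -30.38707733154297), (132.74371337890625, 75.1749267578125), 83.33085632324219) 0.07130959692786902 [ 274  236   61   49 1246]
scene keeper 344 ((713.9263916015625, -87.95086669921875), (375.86328125, 52.96018981933594), 41.85795974731445) 0.05489982556223899
[ 0.7860356   0.6181812   0.7018355  -0.08459882]
```

View pics/ortho.png

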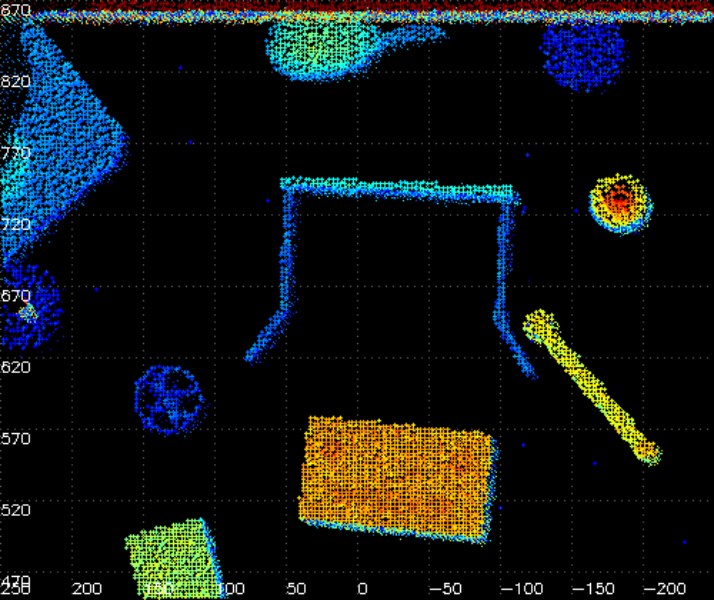

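Run:
```python
from h import *
from scipy.optimize import least_squares
for n in("top","scene"):
    c=np.load(n+"0.npz"); W=cloud(c); im=c["image"].astype(int); X,Y,Z=W[...,0],W[...,1],W[...,2]
    def s(m): return W[m][:,:2]
    bs=s((Z>.034)&(Z<.046)&(X>.72)&(X<.77)&(Y<.05)&(Y>-.10))
    L=s((Z>.018)&(Z<.03)&(X>.665)&(X<.725)&(Y<.075)&(Y>.03))
    R=s((Z>.018)&(Z<.03)&(X>.665)&(X<.725)&(Y<-.08)&(Y>-.12))
    for k,q in(("bs",bs),("L",L),("R",R)):
        f=cv2.fitLine(q.astype(np.float32),cv2.DIST_HUBER,0,.01,.01).ravel()
        d=f[:2]; nn=np.array([-d[1],d[0]]); e=(q-f[2:])@nn
        print(n,k,len(q),"ang",np.degrees(np.arctan2(d[1],d[0])).round(2),"pt",f[2:].round(4),"width pct",np.percentile(e,[3,97]).round(4))
    h,sa,v=[a for a in np.moveaxis(cv2.cvtColor(c["image"],cv2.COLOR_RGB2HSV),-1,0)]
    q=s((abs(h.astype(int)-27)<7)&(sa>150)&(X>.53)&(X<.66)&(Y<-.1)&(Y>-.23)&(Z>.045)&(Z<.075))
    f=cv2.fitLine(q.astype(np.float32),cv2.DIST_HUBER,0,.01,.01).ravel(); t=(q-f[2:])@f[:2]
    print("keeper",len(q),f, np.degrees(np.arctan2(f[1],f[0])), f[2:]+f[:2]*t.min(),f[2:]+f[:2]*t.max())
    # box: dark lid top
    q=s((Z>.068)&(Z<.085)&(X>.48)&(X<.60)&(Y<.06)&(Y>-.12)).astype(np.float32); print("box",cv2.minAreaRect(q*1000))
    for nm,a in dict(pot=(.59,.132,.03),prop=(.735,-.183,.03)).items():
        q=s((Z>.012)&(np.hypot(X-a[0],Y-a[1])<.04)); print(nm,(q.min(0)+q.max(0))/2,np.ptp(q,0))
```

```text
top bs 163 ang 87.19 pt [ 0.7385 -0.0279] width pct [-0.0043  0.0042]
top L 45 ang -3.72 pt [0.6997 0.0494] width pct [-0.0027  0.0031]
top R 48 ang -0.72 pt [ 0.6911 -0.1024] width pct [-0.003   0.0027]
keeper 166 [ 0.7571489   0.65324235  0.6055283  -0.15922998] 40.786507 [ 0.56053749 -0.19804652] [ 0.64868372 -0.12199694]
box ((536.022705078125, -26.95384979248047), (129.43125915527344, 73.59286499023438), 84.1485595703125)
pot [0.58961852 0.13226289] [0.0472263  0.04519156]
prop [ 0.72811837 -0.17775451] [0.03924089 0.04833029]
scene bs 199 ang 87.35 pt [ 0.7348 -0.0379] width pct [-0.006   0.0052]
scene L 75 ang -3.4 pt [0.6944 0.046 ] width pct [-0.0043  0.006 ]
scene R 57 ang -2.79 pt [ 0.6995 -0.1062] width pct [-0.0034  0.004 ]
keeper 216 [ 0.75978994  0.6501686   0.6054468  -0.15999447] 40.554314 [ 0.56056222 -0.19840318] [ 0.64644948 -0.12490761]
box ((533.3431396484375, -30.357940673828125), (132.63519287109375, 75.17779541015625), 83.39720916748047)
pot [0.58833292 0.12985347] [0.04786994 0.05184239]
prop [ 0.72558344 -0.18768943] [0.04160455 0.03963325]
```

>>> apply_moves(targets=[{"dp":[0.188,-0.634,-0.1],"yaw":18.8},{"dp":[0.188,-0.634,-0.1],"yaw":18.8},{"dp":[0.188,-0.634,-0.1],"yaw":18.8},{"dp":[0.188,-0.634,-0.1],"yaw":18.8},{"dp":[0.188,-0.634,-0.1],"yaw":18.8},{"dp":[0.188,-0.634,-0.1],"yaw":18.8},{"dp":[0.188,-0.634,-0.1],"yaw":18.8},{"dp":[0.188,-0.634,-0.1],"yaw":18.8},{"dp":[0.188,-0.634,-0.1],"yaw":18.8},{"dp":[0.188,-0.634,-0.1],"yaw":18.8},{"dp":[0.188,-0.634,-0.1],"yaw":18.8},{"dp":[0.188,-0.634,-0.1],"yaw":18.8},{"dp":[0.188,-0.634,-0.1],"yaw":18.8},{"dp":[0.188,-0.634,-0.1],"yaw":18.8},{"dp":[0.188,-0.634,-0.1],"yaw":18.8},{"dp":[0.188,-0.634,-0.1],"yaw":18.8},{"dp":[0.188,-0.634,-0.1],"yaw":18.8},{"dp":[0.188,-0.634,-0.1],"yaw":18.8},{"dp":[0.188,-0.634,-0.1],"yaw":18.8},{"dp":[0.188,-0.634,-0.1],"yaw":18.8}], grip=-1)

```text
time_s: 1.77
tcp_pos: [0.4729, -0.0214, 0.1487]
eef_rot: [-180.0, -0.0, -6.1]
contact_force: [-1.0, -0.1, 0.4]
gripper_width: 0.0875
gripper_force: 0.0
```

>>> apply_moves(targets=[{"dp":[-0.01,0,-0.04]},{"dp":[-0.01,0,-0.08]},{"dp":[-0.01,0,-0.105]},{"dp":[-0.01,0,-0.109]},{"dp":[-0.01,0,-0.109]},{"dp":[-0.01,0,-0.109]}])

```text
$.targets[0]: bad value
```

Run:
```python
from plant import get_state,cams
from h import *
s=get_state(); print(s["tcp_pos"],s["contact_force"])
c=cams.capture("scene"); cv2.imwrite("pics/s1.png",cv2.resize(c["image"][130:370,150:470,::-1],(800,600)))
```

```text
[ 0.47287151 -0.02137913  0.14866199] [-1.02357714 -0.08862008  0.40969774]
```

View pics/s1.png

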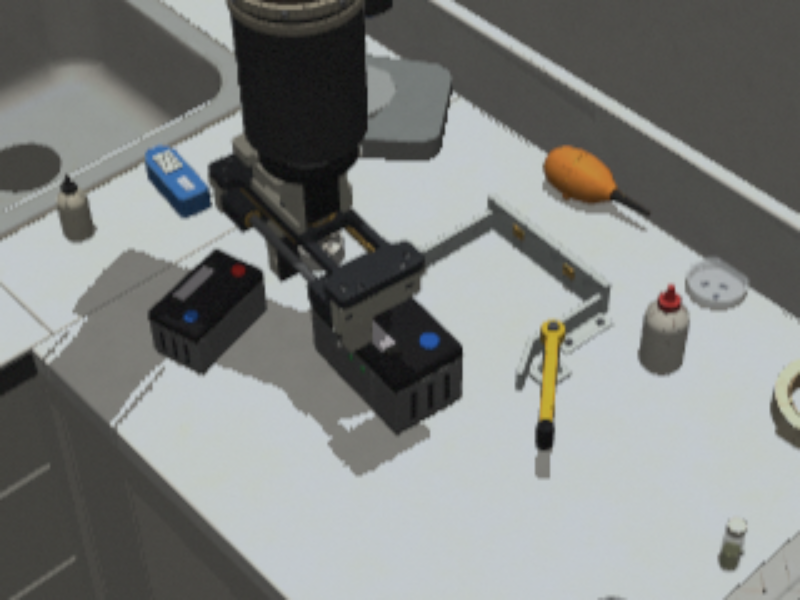

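The crop shows the gripper hanging just behind and above the box. The box's blue terminal is at (430,340) and the keeper nose at (545,435). The descent was refused because every row needs a yaw, so I'll send it again.

>>> apply_moves(targets=[{"dp":[-0.01,0,-0.04],"yaw":0},{"dp":[-0.01,0,-0.08],"yaw":0},{"dp":[-0.01,0,-0.105],"yaw":0},{"dp":[-0.01,0,-0.109],"yaw":0},{"dp":[-0.01,0,-0.109],"yaw":0},{"dp":[-0.01,0,-0.109],"yaw":0}])

```text
time_s: 2.32
tcp_pos: [0.4639, -0.0211, 0.0407]
eef_rot: [-180.0, -0.1, -6.0]
contact_force: [-0.0, -0.8, 0.1]
gripper_width: 0.0875
gripper_force: 0.0
```

>>> apply_moves(targets=[{"dp":[0.006,0,0],"yaw":0},{"dp":[0.012,0,0],"yaw":0},{"dp":[0.016,0,0],"yaw":0},{"dp":[0.02,0,0],"yaw":0},{"dp":[0.024,0,0],"yaw":0},{"dp":[0.028,0,0],"yaw":0},{"dp":[0.031,0,0],"yaw":0},{"dp":[0.034,0,0],"yaw":0}])

```text
time_s: 2.98
tcp_pos: [0.4936, -0.0232, 0.0386]
eef_rot: [179.9, 0.4, -6.3]
contact_force: [-9.4, -0.2, 3.1]
gripper_width: 0.0876
gripper_force: 4.7
```

>>> apply_moves(targets=[{"dp":[0.004,0.001,0],"yaw":0.6},{"dp":[0.008,0.002,0],"yaw":1.2},{"dp":[0.012,0.003,0],"yaw":1.8},{"dp":[0.016,0.003,0],"yaw":2.4},{"dp":[0.02,0.003,0],"yaw":3.0},{"dp":[0.024,0.003,0],"yaw":3.2},{"dp":[0.028,0.003,0],"yaw":3.2},{"dp":[0.032,0.003,0],"yaw":3.2},{"dp":[0.036,0.002,0],"yaw":3.2},{"dp":[0.04,0.002,0],"yaw":3.2},{"dp":[0.044,0.002,0],"yaw":3.2},{"dp":[0.048,0.002,0],"yaw":3.2},{"dp":[0.052,0.001,0],"yaw":3.2},{"dp":[0.056,0.001,0],"yaw":3.2},{"dp":[0.06,0.001,0],"yaw":3.2}])

```text
time_s: 4.23
tcp_pos: [0.557, -0.0213, 0.0393]
eef_rot: [180.0, 0.0, -3.0]
contact_force: [-5.6, -0.1, -2.5]
gripper_width: 0.0875
gripper_force: 2.4
```

Run:
```python
from plant import get_state,cams
from h import *
c=cams.capture("scene"); cv2.imwrite("pics/s2.png",cv2.resize(c["image"][130:370,150:470,::-1],(800,600)))
W=cloud(c);m=(W[...,2]>.066)&(W[...,2]<.079)&(W[...,0]>.5)&(W[...,0]<.72)&(W[...,1]<.07)&(W[...,1]>-.12)
print(cv2.minAreaRect(W[m][:,:2].astype(np.float32)*1000))
```

```text
((595.9374389648438, -33.00732421875), (93.89656829833984, 126.58175659179688), 1.4157991409301758)
```

View pics/s2.png

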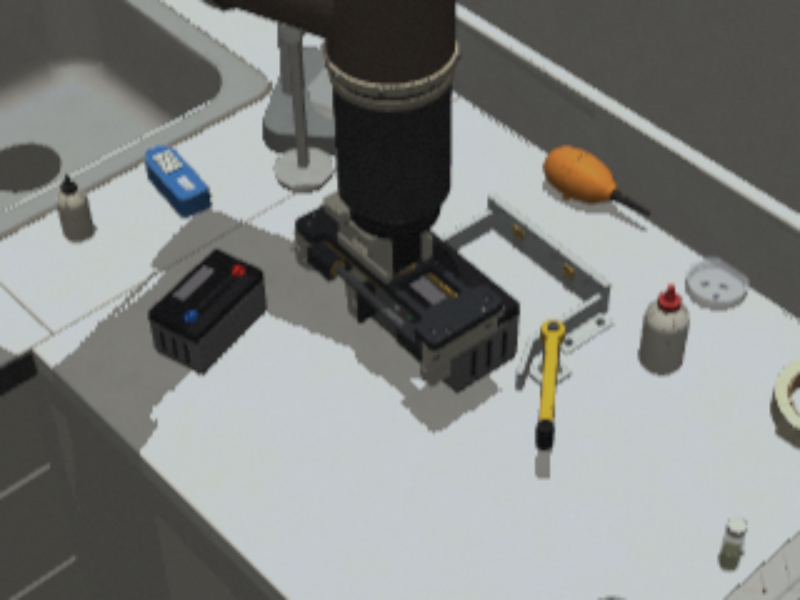

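The crop shows the box flat against the fingers and lined up with the bay mouth. Its right-hand corner is near (515,370), and the keeper and bottles are untouched. I'll keep pushing along the bay axis.

>>> apply_moves(targets=[{"dp":[0.004,0,0],"yaw":0.1},{"dp":[0.008,0,0],"yaw":0.2},{"dp":[0.012,-0.001,0],"yaw":0.2},{"dp":[0.016,-0.001,0],"yaw":0.2},{"dp":[0.02,-0.001,0],"yaw":0.2},{"dp":[0.024,-0.001,0],"yaw":0.2},{"dp":[0.028,-0.001,0],"yaw":0.2},{"dp":[0.032,-0.002,0],"yaw":0.2},{"dp":[0.036,-0.002,0],"yaw":0.2},{"dp":[0.04,-0.002,0],"yaw":0.2},{"dp":[0.044,-0.002,0],"yaw":0.2},{"dp":[0.048,-0.002,0],"yaw":0.2},{"dp":[0.052,-0.003,0],"yaw":0.2},{"dp":[0.056,-0.003,0],"yaw":0.2},{"dp":[0.06,-0.003,0],"yaw":0.2},{"dp":[0.064,-0.003,0],"yaw":0.2},{"dp":[0.068,-0.003,0],"yaw":0.2},{"dp":[0.072,-0.004,0],"yaw":0.2},{"dp":[0.076,-0.004,0],"yaw":0.2},{"dp":[0.08,-0.004,0],"yaw":0.2}])

```text
time_s: 5.95
tcp_pos: [0.6366, -0.0252, 0.0396]
eef_rot: [180.0, 0.1, -2.8]
contact_force: [-8.1, 0.4, 1.8]
gripper_width: 0.0878
gripper_force: 4.0
```

Still only base friction (about 8 N). I'll creep forward until the back stop shows in the force.

>>> apply_moves(targets=[{"dp":[0.002,0,0],"yaw":0},{"dp":[0.004,0,0],"yaw":0},{"dp":[0.006,0,0],"yaw":0},{"dp":[0.008,0,0],"yaw":0},{"dp":[0.009,0,0],"yaw":0},{"dp":[0.01,0,0],"yaw":0}])

```text
time_s: 6.45
tcp_pos: [0.6466, -0.0252, 0.0395]
eef_rot: [180.0, 0.1, -2.8]
contact_force: [-8.7, 0.2, 3.4]
gripper_width: 0.0879
gripper_force: 4.5
```

>>> apply_moves(targets=[{"dp":[0.001,0,0],"yaw":0},{"dp":[0.002,0,0],"yaw":0},{"dp":[0.003,0,0],"yaw":0},{"dp":[0.004,0,0],"yaw":0}])

```text
time_s: 6.78
tcp_pos: [0.6504, -0.0252, 0.0395]
eef_rot: [180.0, 0.1, -2.8]
contact_force: [-7.9, 0.1, 1.7]
gripper_width: 0.0875
gripper_force: 3.8
```

>>> apply_moves(targets=[{"dp":[0.001,0,0],"yaw":0},{"dp":[0.002,0,0],"yaw":0},{"dp":[0.003,0,0],"yaw":0}])

```text
time_s: 7.03
tcp_pos: [0.6506, -0.0254, 0.039]
eef_rot: [180.0, 0.4, -2.8]
contact_force: [-18.2, 2.9, 7.5]
gripper_width: 0.0877
gripper_force: 9.4
```

The force jumped to 18 N at x = 0.6506, which is where the back stop was predicted. I'll add a short seating push, then back off.

>>> apply_moves(targets=[{"dp":[0.001,0,0],"yaw":0},{"dp":[0.002,0,0],"yaw":0},{"dp":[0.002,0,0],"yaw":0},{"dp":[0.002,0,0],"yaw":0}])

```text
time_s: 7.37
tcp_pos: [0.6506, -0.0256, 0.0385]
eef_rot: [179.9, 0.6, -2.8]
contact_force: [-21.5, 2.9, 7.2]
gripper_width: 0.0874
gripper_force: 10.9
```

>>> apply_moves(targets=[{"dp":[-0.01,0,0],"yaw":0},{"dp":[-0.03,0.001,0],"yaw":0},{"dp":[-0.06,0.003,0],"yaw":0},{"dp":[-0.08,0.004,0],"yaw":0},{"dp":[-0.08,0.004,0.04],"yaw":0},{"dp":[-0.08,0.004,0.08],"yaw":0},{"dp":[-0.08,0.004,0.1],"yaw":0},{"dp":[-0.08,0.004,0.1],"yaw":0}])

```text
time_s: 8.03
tcp_pos: [0.5814, -0.0201, 0.1468]
eef_rot: [-179.8, -0.8, -2.7]
contact_force: [0.4, -0.2, -0.7]
gripper_width: 0.0875
gripper_force: 0.0
```

>>> apply_moves(targets=[{"dp":[0.0,-0.04,0],"yaw":0},{"dp":[0.0,-0.08,0],"yaw":0},{"dp":[0.0,-0.12,0],"yaw":0},{"dp":[0.0,-0.16,0],"yaw":0},{"dp":[0.015,-0.19,0],"yaw":0},{"dp":[0.025,-0.2,0],"yaw":0},{"dp":[0.025,-0.2,0],"yaw":0},{"dp":[0.025,-0.2,0],"yaw":0},{"dp":[0.025,-0.2,0],"yaw":0}], grip=1, squeeze=5)

```text
time_s: 8.78
tcp_pos: [0.6016, -0.221, 0.1398]
eef_rot: [180.0, -0.1, -2.8]
contact_force: [0.5, 0.1, -0.7]
gripper_width: 0.0331
gripper_force: 0.0
```

Run:
```python
from plant import get_state,cams
from h import *
s=get_state(); print(s["tcp_pos"],s["eef_rot"],s["gripper_width"],s["joints"])
c=cams.capture("top"); d=cams.capture("scene")
cv2.imwrite("pics/t3.png",np.hstack([cv2.resize(x["image"][a:a+180,b:b+240,::-1],(400,300)) for x,a,b in((c,130,220),(d,170,220))]))
for n,c in(("top",c),("scene",d)):
    W=cloud(c);m=(W[...,2]>.066)&(W[...,2]<.085)&(W[...,0]>.63)&(W[...,0]<.76)&(W[...,1]<.07)&(W[...,1]>-.12)
    q=W[m]; print(n,m.sum(),cv2.minAreaRect(q[:,:2].astype(np.float32)*1000),q[:,2].mean())
```

```text
[ 0.60157863 -0.22096483  0.13975443] [ 1.79990434e+02 -8.97119903e-02 -2.76430817e+00] 0.03313927786699959 [-2.74889020e+00  2.21833772e+01 -1.19456695e+01  1.15976385e-02
 -5.57812444e+01  8.99780601e+01]
top 0 ((0.0, 0.0), (0.0, 0.0), 0.0) nan
scene 495 ((694.5947265625, -25.45191192626953), (121.24063873291016, 77.41265869140625), 87.31314849853516) 0.0716378060356038<stdin>:8: RuntimeWarning: Mean of empty slice.
  ret = ret.dtype.type(ret / rcount)
```

View pics/t3.png

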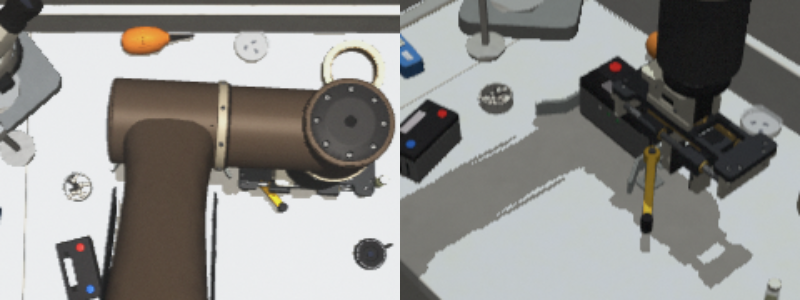

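The left half (top camera) shows the arm hiding the bay. The right half (scene camera) shows the box seated between the rails around (640,120), with the keeper still open from (650,150) to (647,222). The gripper is above and to the right of the keeper.

>>> apply_moves(targets=[{"dp":[0.002,-0.002,-0.02],"yaw":0},{"dp":[0.002,-0.002,-0.05],"yaw":0},{"dp":[0.002,-0.002,-0.072],"yaw":0},{"dp":[0.002,-0.002,-0.072],"yaw":0},{"dp":[0.002,-0.002,-0.072],"yaw":0}])

```text
time_s: 9.3
tcp_pos: [0.6025, -0.2224, 0.0672]
eef_rot: [180.0, 0.1, -2.7]
contact_force: [0.5, 0.6, 1.5]
gripper_width: 0.0007
gripper_force: 0.0
```

Run:
```python
import numpy as np
from plant import get_state
s=get_state(); print(s["tcp_pos"],s["gripper_width"],s["contact_force"])
a=np.radians(-2.8); R=np.array([[np.cos(a),-np.sin(a)],[np.sin(a),np.cos(a)]]); B=np.array([.697,-.028])
cmd=np.array([.603,-.223])
for j in [134,128,120,112,104,96,92,88,84,76,68,60,52,44,36,28,20,12,6,0]:
    th=np.radians(90+j); d=np.array([np.cos(th),np.sin(th)]); n=np.array([d[1],-d[0]])
    t=np.clip((90-j)/6,-1,1); t2=1
    k=np.array([t*9.5,21.])
    rho=85 if j>60 else 85
    if j==0:k[1]=0
    # contact corner at rho; last part: flat
    if j<30: rho=85+ (30-j)/30*10
    k[1]=21
    c=np.array([-51,-104])+rho*d-6*n-k
    w=B+R@c/1000
    print(j,rho,(w-cmd).round(4),w.round(4))
```

```text
[ 0.60253325 -0.22241849  0.06721005] 0.0006524016401909927 [0.48518217 0.59348843 1.52026007]
134 85 [-0.0136  0.0117] [ 0.5894 -0.2113]
128 85 [-0.0196  0.0183] [ 0.5834 -0.2047]
120 85 [-0.0264  0.028 ] [ 0.5766 -0.195 ]
112 85 [-0.0319  0.0386] [ 0.5711 -0.1844]
104 85 [-0.0358  0.0498] [ 0.5672 -0.1732]
96 85 [-0.0381  0.0614] [ 0.5649 -0.1616]
92 85 [-0.045   0.0677] [ 0.558  -0.1553]
88 85 [-0.0514  0.0739] [ 0.5516 -0.1491]
84 85 [-0.0575  0.0802] [ 0.5455 -0.1428]
76 85 [-0.0556  0.0919] [ 0.5474 -0.1311]
68 85 [-0.0522  0.1033] [ 0.5508 -0.1197]
60 85 [-0.0472  0.1141] [ 0.5558 -0.1089]
52 85 [-0.0408  0.1241] [ 0.5622 -0.0989]
44 85 [-0.033   0.1331] [ 0.57   -0.0899]
36 85 [-0.0241  0.1409] [ 0.5789 -0.0821]
28 85.66666666666667 [-0.0144  0.1481] [ 0.5886 -0.0749]
20 88.33333333333333 [-0.0044  0.1557] [ 0.5986 -0.0673]
12 91.0 [0.007 0.162] [ 0.61  -0.061]
6 93.0 [0.0163 0.1656] [ 0.6193 -0.0574]
0 95.0 [0.0261 0.1683] [ 0.6291 -0.0547]
```

>>> apply_moves(targets=[{"dp":[-0.007,0.006,0],"yaw":0},{"dp":[-0.014,0.012,0],"yaw":0},{"dp":[-0.017,0.015,0],"yaw":0},{"dp":[-0.02,0.018,0],"yaw":0},{"dp":[-0.023,0.023,0],"yaw":0},{"dp":[-0.026,0.028,0],"yaw":0},{"dp":[-0.029,0.033,0],"yaw":0},{"dp":[-0.032,0.038,0],"yaw":0},{"dp":[-0.034,0.044,0],"yaw":0},{"dp":[-0.036,0.05,0],"yaw":0},{"dp":[-0.038,0.056,0],"yaw":0},{"dp":[-0.04,0.062,0],"yaw":0},{"dp":[-0.045,0.068,0],"yaw":0},{"dp":[-0.051,0.074,0],"yaw":0},{"dp":[-0.056,0.08,0],"yaw":0},{"dp":[-0.056,0.086,0],"yaw":0},{"dp":[-0.056,0.092,0],"yaw":0}])

```text
time_s: 10.72
tcp_pos: [0.5461, -0.1306, 0.0675]
eef_rot: [180.0, 0.1, -2.8]
contact_force: [0.8, -1.5, -1.3]
gripper_width: 0.0004
gripper_force: 0.6
```

Run:
```python
from plant import get_state,cams
from h import *
d=cams.capture("scene")
cv2.imwrite("pics/k1.png",cv2.resize(d["image"][190:340,270:470,::-1],(600,450)))
```

```text
(no output)
```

View pics/k1.png

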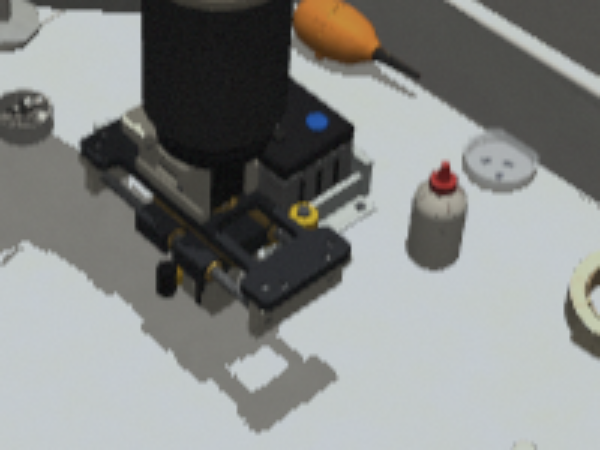

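The crop shows the bar turning with the finger: its black nose is at (165,280), left of the fingertips, and the pivot is at (303,215). The box stands in the bay and the bottle is unmoved. I'll continue the sweep.

>>> apply_moves(targets=[{"dp":[0.002,0.006,0],"yaw":0},{"dp":[0.004,0.011,0],"yaw":0},{"dp":[0.006,0.017,0],"yaw":0},{"dp":[0.009,0.022,0],"yaw":0},{"dp":[0.012,0.027,0],"yaw":0},{"dp":[0.015,0.032,0],"yaw":0},{"dp":[0.019,0.037,0],"yaw":0},{"dp":[0.023,0.041,0],"yaw":0},{"dp":[0.027,0.045,0],"yaw":0},{"dp":[0.032,0.049,0],"yaw":0},{"dp":[0.037,0.053,0],"yaw":0},{"dp":[0.042,0.056,0],"yaw":0},{"dp":[0.047,0.06,0],"yaw":0},{"dp":[0.052,0.064,0],"yaw":0},{"dp":[0.058,0.067,0],"yaw":0},{"dp":[0.063,0.07,0],"yaw":0},{"dp":[0.068,0.072,0],"yaw":0},{"dp":[0.073,0.074,0],"yaw":0},{"dp":[0.077,0.075,0],"yaw":0}])

```text
time_s: 12.35
tcp_pos: [0.6246, -0.0559, 0.0675]
eef_rot: [180.0, -0.0, -2.8]
contact_force: [-0.7, 0.0, 0.9]
gripper_width: 0.0005
gripper_force: 0.5
```

>>> apply_moves(targets=[{"dp":[0.002,0,0],"yaw":0},{"dp":[0.004,0,0],"yaw":0},{"dp":[0.006,0,0],"yaw":0},{"dp":[0.006,0,0],"yaw":0}])

```text
time_s: 12.68
tcp_pos: [0.6292, -0.0561, 0.0673]
eef_rot: [-180.0, 0.1, -2.8]
contact_force: [-4.2, 1.4, 0.8]
gripper_width: 0.0006
gripper_force: 1.8
```

>>> apply_moves(targets=[{"dp":[0.001,0,0],"yaw":0},{"dp":[0.002,0,0],"yaw":0},{"dp":[0.002,0,0],"yaw":0}])

```text
time_s: 12.93
tcp_pos: [0.6294, -0.0561, 0.0673]
eef_rot: [180.0, 0.3, -2.8]
contact_force: [-9.2, 3.5, 6.1]
gripper_width: 0.0005
gripper_force: 4.9
```

>>> apply_moves(targets=[{"dp":[-0.01,0,0],"yaw":0},{"dp":[-0.03,0,0],"yaw":0},{"dp":[-0.06,0,0],"yaw":0},{"dp":[-0.09,0,0.02],"yaw":0},{"dp":[-0.11,0,0.06],"yaw":0},{"dp":[-0.13,0,0.1],"yaw":0},{"dp":[-0.14,0.03,0.14],"yaw":0},{"dp":[-0.14,0.07,0.16],"yaw":0},{"dp":[-0.14,0.11,0.16],"yaw":0},{"dp":[-0.14,0.15,0.16],"yaw":0},{"dp":[-0.14,0.19,0.16],"yaw":0},{"dp":[-0.14,0.23,0.16],"yaw":0},{"dp":[-0.14,0.27,0.16],"yaw":0},{"dp":[-0.14,0.3,0.16],"yaw":0},{"dp":[-0.14,0.3,0.16],"yaw":0},{"dp":[-0.14,0.3,0.16],"yaw":0},{"dp":[-0.14,0.3,0.16],"yaw":0}])

```text
time_s: 14.35
tcp_pos: [0.4918, 0.2438, 0.2275]
eef_rot: [-180.0, -0.0, -2.7]
contact_force: [0.8, -0.2, -0.0]
gripper_width: 0.0004
gripper_force: 0.0
```

Run:
```python
from plant import get_state,cams
from h import *
s=get_state(); print(s["time_s"],s["tcp_pos"],s["contact_force"],abs(s["qd"]).max())
c=cams.capture("top"); d=cams.capture("scene")
cv2.imwrite("pics/f.png",np.hstack([cv2.resize(x["image"][a:a+180,b:b+240,::-1],(400,300)) for x,a,b in((c,130,220),(d,170,220))]))
for n,c in(("top",c),("scene",d)):
    W=cloud(c);X,Y,Z=np.moveaxis(W,-1,0);m=(Z>.066)&(Z<.085)&(X>.63)&(X<.76)&(Y<.07)&(Y>-.12)
    q=W[m]; print(n,m.sum(),cv2.minAreaRect(q[:,:2].astype(np.float32)*1000) if len(q) else 0)
    h,sa,v=np.moveaxis(cv2.cvtColor(c["image"],cv2.COLOR_RGB2HSV),-1,0).astype(int)
    q=W[(abs(h-27)<7)&(sa>150)&(X>.6)&(X<.68)&(Y<.03)&(Y>-.16)&(Z>.04)][:,:2].astype(np.float32)
    if len(q)>20: f=cv2.fitLine(q,cv2.DIST_HUBER,0,.01,.01).ravel(); print("keeper",len(q),np.degrees(np.arctan2(f[1],f[0])),f[2:])
```

```text
14.35 [0.49176967 0.24379828 0.22747693] [ 0.7897639  -0.15236116 -0.04113595] 1.2355016622496915
top 1311 ((687.2835083007812, -42.89122009277344), (157.93853759765625, 94.53712463378906), 87.27338409423828)
keeper 170 86.72068 [ 0.64450085 -0.07842138]
scene 1324 ((686.0582275390625, -39.00572967529297), (146.7670135498047, 96.94017028808594), 88.59589385986328)
keeper 320 86.06002 [ 0.6401697  -0.07558302]
```

View pics/f.png

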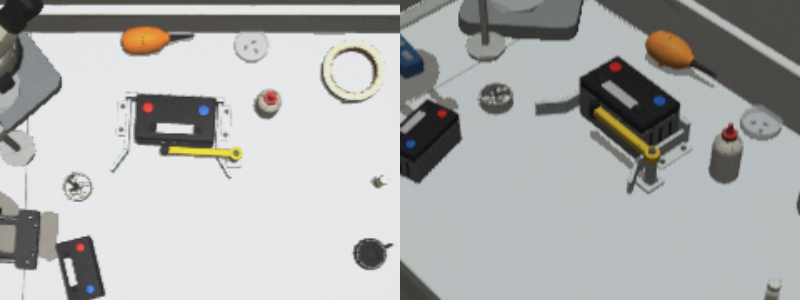

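The top view on the left shows the box flush in the bay at (177,120), with the keeper bar closed across it from (237,153) to (165,150). The scene view on the right agrees, and the bystanders haven't moved. The gripper is clear of everything, so I'm handing in.

```bash
python3 -c "
from plant import r
print(r.close_job())"
```

```text
the job is handed in; nothing more can be done
None
```

The battery box is fully home against the back stop, the keeper bar is closed behind it, no bystander shows any shift in the final pictures, and the job was handed in at about 14.5 s; no verdict was returned.

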